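Load the infrared sample plate and close the compartment

ROBOT

A 6-joint arm with a two-finger parallel gripper is mounted at the origin on the work surface. World frame = base frame: x ahead of the robot, y to its left, z up, the work surface at z = 0. Lengths are in m, angles in rad, forces in N, time in s.
With the tool pointing down it reaches from about 0.35 to 1 m from the base axis. Payload 7.1 kg.
Tool frame: the origin (TCP) lies between the finger pads; the fingertips stand 22 mm ahead of it and the grasp point (between the pads) lies 3 mm ahead of it; z points along the fingers, y is the line along which they close (so a half turn about z gives the same grasp; the last joint's range is limited). The gripper opens to 85 mm and grips with 20 to 120 N. Pads are 22 mm wide; open, the fingers measure 114 mm over their backs; the gripper's body (76 mm by 85 mm) begins 54 mm behind the grasp point. The pads swing forward as they close: fully open they stand 13 mm farther back than shut.
Start: joints at [1.09, 0.423, 1.63, -0, 1.089, -0.019], TCP at [0.278, 0.56, 0.253] pointing down, gripper open.
Joint ranges: [-3, 3], [-0.9, 2.11], [0.09, 2.58], [-1.31, 4.45], [0.11, 2.69], [-2.54, 2.54]. Speed limits (rad/s): [2.39, 2.39, 3.01, 3.14, 3.14, 3.14].

INTERFACE

Orientations are given as a rotation vector (axis times angle).
In Python, from rig import manip gives the robot as it stands. The module is installed in compiled form; this text tells all that it offers. Calls block until the motion is done:
- manip.move_to(position, orientation): joint-space move of the TCP to a pose.
- manip.servo_line(position, orientation=None, rate=0.15): straight line of the TCP; orientation=None keeps the orientation; rate is the mean speed in m/s.
- manip.set_joints(angles): joint-space move.
- manip.command_gripper(opening, f_grip=None): finger opening in m; f_grip is the grip in N (None keeps the last); returns when the fingers have stopped.
- manip.hold(seconds).
- manip.solve_ik(position, orientation): joint angles nearest the present ones, or None.
- manip.camera(name): name is "scene" or "top" or "wrist"; returns a dict with "image" (420x560x3 uint8, red, green, blue), "fx", "fy", "cx", "cy" (pixels), "cam_to_world" (4x4, takes a point from camera to world coordinates); the wrist camera has in their place "mount" (4x4, takes a point from camera to tool coordinates, whose origin is the TCP and whose axes are the flange's). Camera axes: x right, y down, z forward; pixel columns grow to the right and rows downward; lengths in m; the calibration is good to about 2 mm. A picture is of the moment at which its call begins: read the wrist's pose just before it. There is no depth.
A pose or a line that the arm cannot do raises manip.IKError and nothing moves.
- manip.sign_off(): hands the job in; it is judged then, once.
Readings, each from a call of its own:
- manip.get_time(): time.
- manip.get_joint_positions(): joint angles.
- manip.get_joint_vel(): joint speeds.
- manip.get_tau(): joint torques, N m.
- manip.get_position(): TCP position.
- manip.get_ee_rot(): TCP orientation.
- manip.get_contact_force(): force on the tool from outside, world axes, zero at the start.
- manip.get_torque(): the same for the moment, N m.
- manip.get_width(): finger opening in m.
- manip.get_grip_force(): force on a finger pad.
Only numpy, scipy, OpenCV 4.12 (cv2) and the standard library are available. Lean on these libraries where they do the work, as an engineer would, in place of code of your own. Each camera call takes 0.05 s, during which the arm holds its last target. There are 200 camera calls.

TASK

Take the sample plate with the blue grip out of its rack and slide its ears down into the sprung slots of the bracket in the spectrometer's sample compartment until it sits fully home, flat on the bracket's sill with the spring clips closed over its ears. The bracket's height has been changed and the clips drag, so feel the plate home with a light hand and do not press it hard. Then let go and slide the compartment cover fully shut, leaving everything else where it is.

Things in the scene. Friction and masses are not known exactly. Their poses are not given: they have to be found in the camera images.
- sample_plate: Plate to load: aluminium, 76 wide (x) x 5 thick (y) x 50 high (z), pale pellet in a dark ring on its face, blue grip on its top edge. At each end an ear, 10 long, 5 thick, from the lower edge up to 32, rounded above and below (96 over both ears). Origin: middle of the lower edge. Fits either way round. About 0.12 kg. Stands loosely in one groove of the rack.
- plate_grip (a point): Middle of the sample plate's blue grip, 61 above its lower edge; the grip is 26 along the plate's x, 10 thick along its y and 22 high. Axes as the plate's.
- film_plate: Bystander: same plate with a yellow grip, in another groove of the rack. Leave it.
- empty_plate: Bystander: same plate with a grey grip, in another groove of the rack. Leave it.
- plate_rack: White fixed rack, 190 (its x) x 120 (its y); origin under its middle. Three grooves along its y at x = -65, 0, +65, each 8 wide between 16 high ribs; the plates stand on the groove floor 8 above the table, grips uppermost, grip tops at 80.
- cover (a joint): Dark sliding cover of the compartment, 205 x 200 x 10 mm, top at 161 above the table. Opening in m: 0 fully shut, up to 0.2; it slides along the spectrometer's x, opening to its +x (rear); shut it by moving it to -x. Slides with about 3 N of friction and stays where it is left; starts open.
- cover_handle (a point): Middle of the black bar handle on the cover: 12 thick (spectrometer's x) x 70 long (y) x 28 high (161 to 189 above the table). Nothing stands beside it on the cover.
- reagent_bottle: Bystander: amber bottle, 86 across, 200 high. Leave it.
- salt_jar: Bystander: white jar with blue cap, 64 across, 85 high. Leave it.
- mortar: Bystander: stone-coloured mortar with its pestle, 84 across. Leave it.
- pellet_die: Bystander: steel pellet die, 60 across, 80 high. Leave it.
- vial: Bystander: small clear vial with white cap, 28 across, 50 high. Leave it.
- spectrometer: Fixed ivory bench spectrometer, front to its -x. Origin on the table under the middle of the sample compartment: an open well 190 (x) x 210 (y), floor 45 above the table. Front wall (x -125 to -95) and rear deck (x 95 to 310) are 150 high; the housings at both sides (|y| 105 to 200, x -125 to 310) are 190 high. Pressing the plate on the bracket's sill with over 25 N spoils it.
- mount (a point): Middle of the top of the dark carriage that carries the aluminium bracket, 51 above the table; axes as the spectrometer's. The bracket stands on it, clamped 0 to 14 higher by its height screw: the height is not reported. Its flat rigid sill is 8 + that above this point, so 8 to 22. Home, the plate's lower edge lies on the sill, its middle over this point, its x along the spectrometer's x.
- clip_near (a joint): Copper spring clip of the slot nearer the robot; value = how far it is pushed aside (m), to the spectrometer's +y: 0 at rest, 0.0022 while an ear slides past its nose, 0.0012 once the ear is home and the nose has closed over its top; an ear left 1 mm high holds it 0.0017 aside. Sliding past both clips takes 3 to 14 N, easing a little over the last 3 mm; on the sill it rises sharply.
- clip_far (a joint): The same clip in the farther slot. Slots: 90 apart (mid-ear), facing each other, open at the top. Their posts rise 38 above the sill, flared mouths to 46, guiding 3 to 4 mm of error. The ear slides between a rigid face on the -y side (2.5 from the middle) and the clip on the +y side, which touches first about 38 above home; ears have 1.5 play at each end.
Things that resemble listed ones, but are neither listed nor needed, are in the scene too. Several things have the shape of the plate_rack; the one meant has the colours described above.

How it is judged:
By the outcome, as a careful person would: the job done as asked, in the order asked, and still so for the second after the job is handed in, with the robot touching nothing.
It also fails if it takes over 69 s, if anything falls off the work surface, if the arm or the gripper's body presses on something with over 40 N, if the wrist force passes 120 N, or if a joint passes its speed limit or range.

## Working session

There is one attempt and no reset: what is moved stays moved. The work goes in short steps, each a Python script; the robot and the scene stay as the last script left them, time stands still between calls to the robot, and variables do not carry over. Pictures are saved under pics/ and viewed, at most 10 in all, crops included, and the job is handed in when it is done.

```bash
mkdir -p pics
python3 - <<'E'
from rig import manip
import cv2,numpy as np
for n in("scene","top"):
    c=manip.camera(n); cv2.imwrite(f"pics/{n}0.png",c["image"][:,:,::-1])
    np.savez(n+"0.npz",**c); print(n,c["fx"],c["cx"],c["cy"],np.round(c["cam_to_world"],4).tolist())
E
```

```text
scene 432.99005325183754 274.7291387921269 200.2307136547439 [[0.5678, 0.4857, -0.6646, 1.3944], [0.8231, -0.3462, 0.4502, -0.529], [-0.0114, -0.8026, -0.5964, 0.9164], [0.0, 0.0, 0.0, 1.0]]
top 516.5352999842723 279.4391564705153 208.64133928786936 [[0.0154, -0.9822, 0.187, 0.2039], [-0.9998, -0.017, -0.0068, 0.0639], [0.0099, -0.1868, -0.9823, 1.7869], [0.0, 0.0, 0.0, 1.0]]
```

View pics/top0.png

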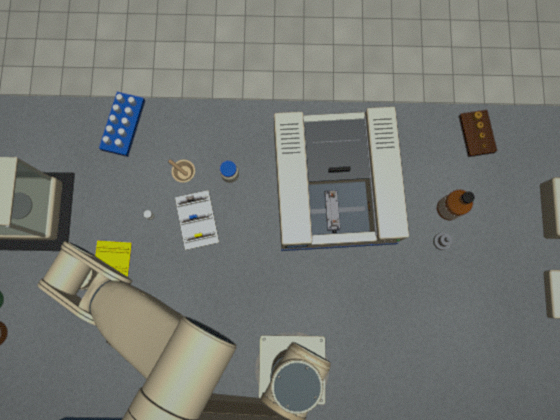

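View pics/scene0.png

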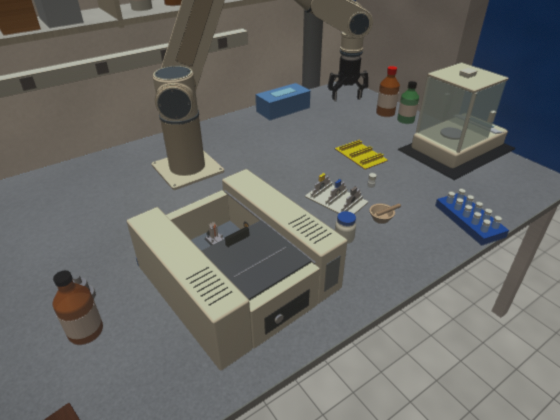

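The white rack is at top px (197,219), with yellow, blue and grey grips. The yellow block at (113,257) has the rack's shape but the wrong colour. The bracket is at about (333,210) and the cover handle at (340,170). I'll enlarge both areas to confirm.

Run:
```python
import cv2,numpy as np
im=cv2.imread("pics/top0.png")
a=cv2.resize(im[182:257,165:230],None,fx=6,fy=6,interpolation=cv2.INTER_CUBIC)
b=cv2.resize(im[100:260,262:422],None,fx=2.8,fy=2.8,interpolation=cv2.INTER_CUBIC)
h=450;o=np.zeros((h,400+400,3),np.uint8);o[:450,:390]=a[:450];b=b[:448,30:430];o[:448,400:]=b
cv2.imwrite("pics/crop1.png",o)
```

```text
(no output)
```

View pics/crop1.png

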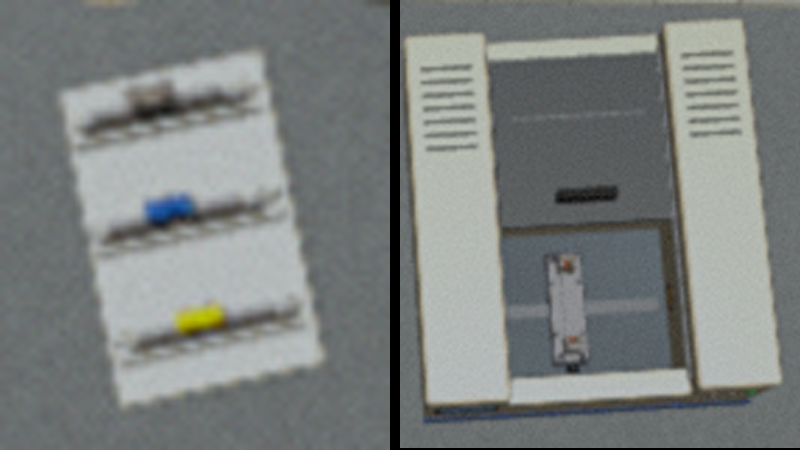

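```bash
cat > h.py <<'E'
from rig import manip
import cv2,numpy as np
from scipy.spatial.transform import Rotation as R
def ray(K,T,u,v,z):
    d=T[:3,:3]@np.array([(u-K[1])/K[0],(v-K[2])/K[0],1.]);return T[:3,3]+d*(z-T[2,3])/d[2]
def load(n):
    c=np.load(n+".npz");return (float(c["fx"]),float(c["cx"]),float(c["cy"])),c["cam_to_world"]
def down(a):  # tool z down, tool y (closing line) at world angle a
    y=np.array([np.cos(a),np.sin(a),0]);z=np.array([0,0,-1.]);return R.from_matrix(np.c_[np.cross(y,z),y,z]).as_rotvec()
def snap(n):
    p=np.array(manip.get_position());r=manip.get_ee_rot();c=manip.camera("wrist")
    T=np.eye(4);T[:3,:3]=R.from_rotvec(r).as_matrix();T[:3,3]=p
    np.savez(n+".npz",image=c["image"],fx=c["fx"],cx=c["cx"],cy=c["cy"],cam_to_world=T@c["mount"])
    cv2.imwrite(f"pics/{n}.png",c["image"][:,:,::-1])
def to(p,a,tries=2):  # joint move choosing half turn nearest to joint-6 centre
    best=None
    for k in(0,np.pi):
        q=manip.solve_ik(p,down(a+k))
        if q is not None and (best is None or abs(q[5])<abs(best[0][5])):best=(q,a+k)
    manip.set_joints(best[0]);return best[1]
E
python3 - <<'E'
from h import *
K,T=load("top0")
f=lambda u,v,z:ray(K,T,u,v,z)
A=lambda u,v,z:f(165+u/6,182+v/6,z)
B=lambda u,v,z:f(262+(u-370)/2.8,100+v/2.8,z)
np.set_printoptions(precision=4,suppress=True)
print("grip",A(169,208,.077))
r=np.array([A(62,92,.024),A(262,50,.024),A(322,360,.024),A(120,405,.024)]);print("rack",r,r.mean(0),np.linalg.norm(np.diff(r,axis=0),axis=1))
s=np.array([B(405,38,.19),B(484,33,.19),B(664,25,.19),B(742,20,.19),B(427,405,.19),B(509,402,.19),B(698,388,.19),B(780,382,.19)]);print("spec",s)
print("handle",B(587,194,.189)); print("bracket",[B(*q,.09) for q in((566,262),(570,345))])
print(manip.camera("wrist")["mount"], manip.get_ee_rot())
for nm,p,a in(("rack",None,0),):
    g=A(169,208,.077);print(manip.solve_ik([g[0],g[1],.07],down(0)),)
E
```

```text
grip [0.4969 0.3409 0.077 ]
rack [[0.5732 0.4147 0.024 ]
 [0.6002 0.2998 0.024 ]
 [0.4194 0.2581 0.024 ]
 [0.3917 0.372  0.024 ]] [0.4961 0.3362 0.024 ] [0.118  0.1855 0.1172]
spec [[ 0.8231  0.0738  0.19  ]
 [ 0.831  -0.0182  0.19  ]
 [ 0.8449 -0.2286  0.19  ]
 [ 0.8529 -0.3202  0.19  ]
 [ 0.3941  0.042   0.19  ]
 [ 0.399  -0.049   0.19  ]
 [ 0.4182 -0.2596  0.19  ]
 [ 0.4265 -0.3514  0.19  ]]
handle [ 0.6395 -0.1374  0.189 ]
bracket [array([ 0.5815, -0.124 ,  0.09  ]), array([ 0.4806, -0.1284,  0.09  ])]
[[-0.0004 -0.9565 -0.2916  0.074 ]
 [ 1.     -0.0004 -0.0001 -0.0016]
 [-0.0001 -0.2916  0.9565 -0.1205]
 [ 0.      0.      0.      1.    ]] [-0.7189 -3.0579  0.0019]
[ 0.5816  0.6439  1.7705 -0.      0.7272  0.5816]
```

Run:
```python
from h import *
t=manip.get_time()
print(to([.53,-.126,.30],.0735+np.pi/2)); snap("w_spec")
print(to([.497,.340,.24],.231)); snap("w_rack"); print(manip.get_time()-t,manip.get_joint_positions())
a=cv2.imread("pics/w_spec.png");b=cv2.imread("pics/w_rack.png")
cv2.imwrite("pics/w_both.png",np.hstack([a[:, 80:480],b[:,80:480]]))
```

```text
4.78588898038469
0.231
4.4083 [ 5.78475378e-01  4.04778421e-01  1.69274876e+00 -2.36105459e-04
  1.04372641e+00  3.49521592e-01]
```

View pics/w_both.png

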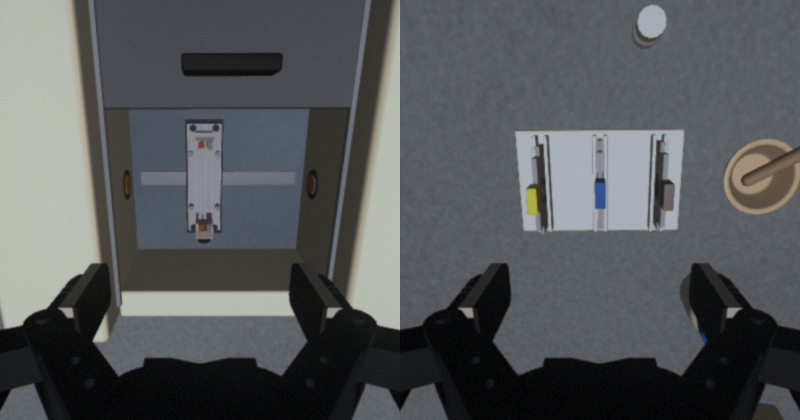

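Run:
```python
import cv2,numpy as np
a=cv2.imread("pics/w_spec.png")[110:250,250:320];b=cv2.imread("pics/w_rack.png")[125:240,190:290]
A=cv2.resize(a,None,fx=4.2,fy=4.2,interpolation=cv2.INTER_CUBIC);B=cv2.resize(b,None,fx=5,fy=5,interpolation=cv2.INTER_CUBIC)
o=np.zeros((590,800,3),np.uint8);o[:588,:294]=A;o[:575,300:800]=B;cv2.imwrite("pics/crop2.png",o)
```

```text
(no output)
```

View pics/crop2.png

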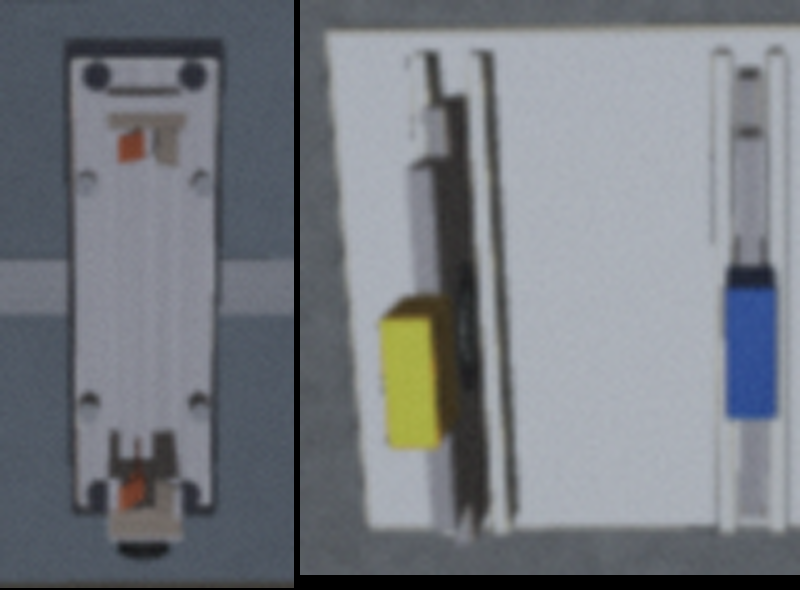

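Run:
```python
from h import *
np.set_printoptions(precision=4,suppress=True)
K,T=load("w_rack"); f=lambda u,v,z:ray(K,T,190+(u-300)/5,125+v/5,z)
print("grip",[f(*q,.08) for q in((727,288),(775,288),(778,417),(729,418))]); print(f(752,353,.08))
print("groove ribs ends z.024",f(748,52,.024),f(753,530,.024), "ear ends .04?",f(748,70,.04))
K,T=load("w_spec"); g=lambda u,v,z:ray(K,T,250+u/4.2,110+v/4.2,z)
c=np.array([g(*q,.051) for q in((66,40),(223,40),(215,513),(74,513))]);print("car",c,c.mean(0))
for z in(.105,.112,.119):
    a,b=g(147,120,z),g(146,522,z);i,j=g(147,128,z),g(146,508,z);print(z,(a+b)/2,np.linalg.norm(a-b),np.linalg.norm(i-j),np.degrees(np.arctan2(*(a-b)[1::-1])))
W=lambda u,v,z:ray(K,T,u+80,v,z)
print("handle top",[W(*q,.189) for q in((182,54),(281,54))],"cover edge",W(107,107,.161),W(352,107,.161)); print("housing top edges",W(95,0,.19),W(124,305,.19),W(365,0,.19),W(330,305,.19)); print("front wall top",W(222,292,.15),W(222,315,.15))
```

```text
grip [array([0.49  , 0.3513, 0.08  ]), array([0.4987, 0.3533, 0.08  ]), array([0.5051, 0.3291, 0.08  ]), array([0.496 , 0.3268, 0.08  ])]
[0.4974 0.3402 0.08  ]
groove ribs ends z.024 [0.4849 0.3906 0.024 ] [0.5107 0.2847 0.024 ] ear ends .04? [0.4854 0.3881 0.04  ]
car [[ 0.5986 -0.1057  0.051 ]
 [ 0.6018 -0.1487  0.051 ]
 [ 0.463  -0.1597  0.051 ]
 [ 0.4598 -0.1166  0.051 ]] [ 0.5308 -0.1327  0.051 ]
0.105 [ 0.5312 -0.1324  0.105 ] 0.10301991879620002 0.09722309909112357 4.414147470960066
0.112 [ 0.5328 -0.1321  0.112 ] 0.10073366968413605 0.09506549475046294 4.414147470960074
0.119 [ 0.5345 -0.1319  0.119 ] 0.09844742057207213 0.09290789040980243 4.4141474709600805
handle top [array([ 0.6434, -0.1064,  0.189 ]), array([ 0.6484, -0.1738,  0.189 ])] cover edge [ 0.6053 -0.0468  0.161 ] [ 0.6199 -0.2427  0.161 ]
housing top edges [ 0.6708 -0.0483  0.19  ] [ 0.4426 -0.0676  0.19  ] [ 0.6837 -0.2231  0.19  ] [ 0.4559 -0.2459  0.19  ]
front wall top [ 0.437  -0.1564  0.15  ] [ 0.4101 -0.159   0.15  ]
```

The blue grip top is at (0.497, 0.340) and the rack's middle groove passes through it, so it is the right plate. Two measurements put the bracket middle at about (0.531, -0.1325) with yaw 0.075.

Run:
```python
from h import *
g=np.array([.4974,.3402]);a=.235
manip.command_gripper(.045)
to([*g,.13],a)
manip.servo_line([*g,.075],rate=.12)
manip.command_gripper(0,80)
print("w",manip.get_width(),manip.get_grip_force(),manip.get_contact_force(),manip.get_position())
manip.servo_line([*g,.20],rate=.2)
manip.servo_line([*g,.30],rate=.3)
print("w",manip.get_width(),manip.get_contact_force())
k=to([.531,-.1325,.30],.0755+np.pi/2)
manip.servo_line([.531,-.1325,.20],rate=.12); manip.hold(.2)
print(k,manip.get_position(),manip.get_contact_force(),manip.get_width(),manip.get_time())
snap("hover")
```

```text
w 0.008744525562330468 78.80074381828308 [-0.72387391 -0.5643922   5.83776253] [0.49794107 0.34056515 0.07604942]
w 0.00817896637204942 [-0.65905136 -0.27031465 -1.83028076]
4.78788898038469 [ 0.53142866 -0.13263277  0.20077702] [-0.53464988 -0.48835328 -1.5217547 ] 0.00849455397638278 10.75
```

View pics/hover.png

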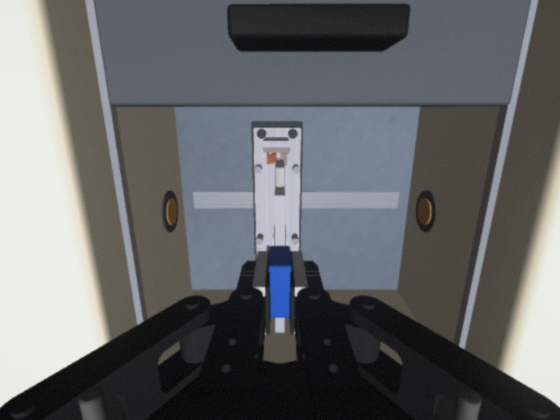

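Run:
```python
from h import *
K,T=load("hover");im=cv2.imread("pics/hover.png")
s=6;o=cv2.resize(im[115:205,235:325],None,fx=s,fy=s,interpolation=cv2.INTER_CUBIC)
M=np.array([.531,-.1325]);ux=np.array([np.cos(.0755),np.sin(.0755)]);uy=np.array([-ux[1],ux[0]])
P=np.array([.53143,-.13263])
def pt(b,x,y,z,c):
    w=np.array([*(b+x*ux+y*uy),z]);q=T[:3,:3].T@(w-T[:3,3]);u=K[0]*q[0]/q[2]+K[1];v=K[0]*q[1]/q[2]+K[2]
    cv2.circle(o,(int((u-235)*s),int((v-115)*s)),2,c,-1)
for z,c in((.097,(0,255,0)),(.105,(0,200,255)),(.119,(0,0,255))): # mouth axis: slot end & mid-ear
    pt(M,.045,0,z,c);pt(M,.0495,0,z,c)
for x,z in((.048,.134+.02),(.038,.134+.05),):  # predicted plate ear
    for y in(-.0025,.0025):pt(P,x,y,z,(255,0,255))
cv2.imwrite("pics/crop3.png",o)
```

```text
(no output)
```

View pics/crop3.png

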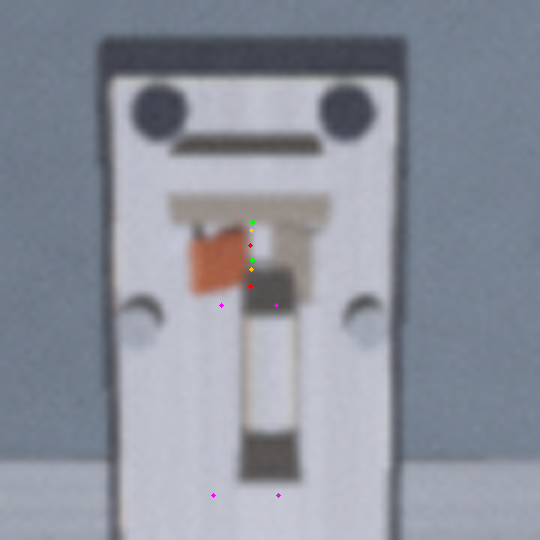

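The held plate shows about 2 mm too far to the right (-y) and 1 mm rearward of the slot. I'll shift it and then descend by feel.

```bash
cat > feel.py <<'E'
from h import *
def feel(xy,z0,z1,step,fmax,lat=9,rate=.02):
    z=z0;log=[];b=np.load("base.npy")
    while z>z1:
        z-=step;manip.servo_line([*xy,z],rate=rate);f=np.array(manip.get_contact_force())-b
        log.append((round(z*1e3,1),round(manip.get_position()[2]*1e3,2),*np.round(f,1)))
        if f[2]>fmax or np.hypot(*f[:2])>lat:print("STOP");break
    for l in log:print(*l)
    print("t",manip.get_time());return z
E
python3 - <<'E'
from feel import *
ux=np.array([np.cos(.0755),np.sin(.0755)]);uy=np.array([-ux[1],ux[0]])
xy=np.array([.531,-.1325])-.0008*ux+.002*uy;np.save("xy.npy",xy)
manip.servo_line([*xy,.19],rate=.08);manip.hold(.3)
np.save("base.npy",manip.get_contact_force());print(xy,manip.get_contact_force(),manip.get_time())
feel(xy,.19,.146,.002,14)
E
```

```text
[ 0.53005142 -0.13056604] [-0.43897661  0.4363717  -1.1322307 ] 11.375
188.0 187.87 0.2 -0.3 -0.4
186.0 185.81 0.9 0.3 -0.4
184.0 183.84 0.3 -0.1 0.3
182.0 181.84 1.6 -0.1 -0.7
180.0 179.84 0.8 -0.8 -0.9
178.0 177.83 0.8 -0.7 -0.1
176.0 175.85 1.0 -0.1 -0.3
174.0 173.84 0.7 -0.8 -0.3
172.0 171.83 1.8 -0.2 -1.5
170.0 169.84 0.8 0.2 0.4
168.0 167.86 0.3 0.6 -1.0
166.0 165.88 -0.3 -0.0 -0.7
164.0 163.99 2.1 -1.4 -0.8
162.0 162.34 0.7 0.1 3.1
160.0 160.45 0.8 -0.2 5.1
158.0 158.33 2.2 0.5 4.9
156.0 156.21 3.4 0.5 4.1
154.0 154.1 3.2 0.1 4.5
152.0 152.05 3.5 0.3 4.7
150.0 149.95 2.6 0.2 5.4
148.0 147.89 3.3 -0.6 3.9
146.0 145.87 2.5 -0.6 3.6
t 16.875
```

Run:
```python
from feel import *
xy=np.load("xy.npy")
z=feel(xy,.146,.132,.002,10)
if z<.1325: feel(xy,z,.119,.0005,11.5,rate=.01)
```

```text
144.0 143.85 2.7 -0.3 3.2
142.0 141.87 2.4 -1.7 3.8
140.0 139.91 2.4 -1.5 3.0
138.0 137.92 2.4 -0.7 3.1
136.0 135.92 2.9 -1.1 3.4
134.0 133.91 3.3 -0.9 3.2
132.0 131.88 2.5 -1.3 2.6
t 18.625
STOP
131.5 131.52 1.8 -0.8 3.7
131.0 130.97 1.8 -1.5 4.1
130.5 130.3 1.5 -0.8 2.9
130.0 129.71 1.3 -2.4 0.2
129.5 129.36 1.7 -1.7 1.8
129.0 129.03 0.2 -2.0 4.1
128.5 128.95 -2.7 -0.8 8.4
128.0 128.92 -2.9 -0.5 13.4
t 20.625
```

Run:
```python
from feel import *
xy=np.load("xy.npy")
print(manip.get_contact_force(),manip.get_torque())
manip.servo_line([*xy,.1287],rate=.01);manip.hold(.1);print(manip.get_contact_force())
manip.command_gripper(.035);print(manip.get_contact_force(),manip.get_width())
manip.servo_line([*xy,.20],rate=.1)
ux=np.array([np.cos(.0755),np.sin(.0755)])
manip.servo_line([*(xy-.03*ux),.27],rate=.2);manip.hold(.2)
snap("seated");print(manip.get_time())
im=cv2.imread("pics/seated.png");cv2.imwrite("pics/crop4.png",cv2.resize(im[90:240,200:350],None,fx=4,fy=4,interpolation=cv2.INTER_CUBIC))
```

```text
[-3.36927896 -0.0492133  12.21793117] [-0.15402448  0.60533588 -0.00375495]
[-2.08651296 -0.69867654  6.64367448]
[ 0.24078944 -0.01672948 -0.5651857 ] 0.03476685779342248
23.0
```

View pics/crop4.png

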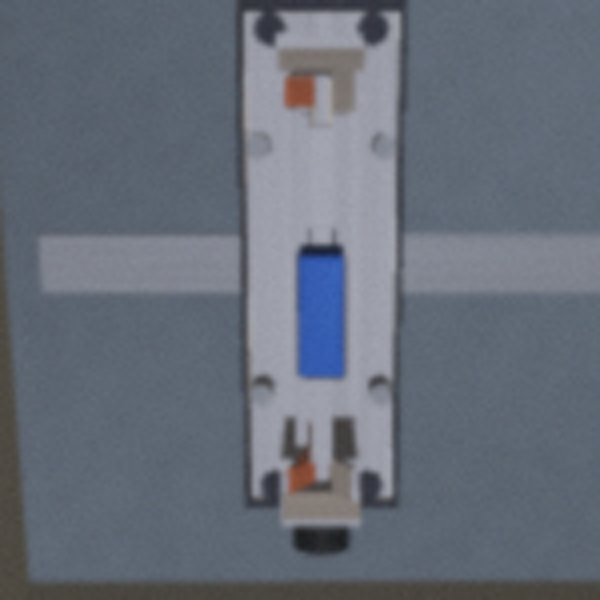

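The plate is seated between both clips, but the moment at contact suggests the near end took the load. I'll close the fingers and press lightly on the grip, towards the far ear and then in the middle. Then I'll shut the cover.

Run:
```python
from feel import *
xy=np.load("xy.npy");ux=np.array([np.cos(.0755),np.sin(.0755)])
manip.command_gripper(0)
for d in(.013,0):
    p=xy+d*ux
    manip.servo_line([*p,.172],rate=.15);manip.hold(.2);np.save("base.npy",manip.get_contact_force())
    z=feel(p,.166,.148,.001,3,rate=.02)
    if z>.149: feel(p,z,z-.006,.0004,10.5,rate=.01)
    manip.servo_line([*p,.172],rate=.1)
```

```text
STOP
165.0 164.79 -1.4 -0.6 -0.7
164.0 163.96 -0.9 -0.4 -1.0
163.0 162.95 -0.9 -0.9 -0.6
162.0 161.93 -0.8 -1.4 -1.1
161.0 160.92 -0.4 0.2 -0.2
160.0 159.93 -0.9 -0.8 0.2
159.0 158.93 -2.1 -0.2 -1.1
158.0 157.92 -1.8 -0.6 -0.1
157.0 156.92 -1.7 -1.0 -0.7
156.0 155.93 -2.5 -1.0 -1.2
155.0 155.05 -0.4 -1.2 -0.2
154.0 154.88 -3.6 -0.5 8.4
t 27.75
STOP
153.6 154.85 -4.2 0.4 11.2
t 28.0
STOP
165.0 164.83 -0.0 0.7 0.4
164.0 164.01 1.2 0.7 0.0
163.0 162.98 0.5 1.1 -0.3
162.0 161.95 0.9 1.2 -0.1
161.0 160.94 -0.4 0.5 -0.2
160.0 159.92 0.1 0.7 -0.8
159.0 158.93 -0.2 0.7 0.3
158.0 157.93 0.5 1.0 -0.7
157.0 156.92 0.2 0.8 -0.3
156.0 155.93 -0.0 1.9 -0.9
155.0 155.04 -0.1 0.7 0.3
154.0 154.93 -2.5 1.9 9.1
t 32.0333
STOP
153.6 154.89 -5.3 2.7 13.3
t 32.2833
```

It is rigid and level at both spots, at the height a fully home plate should have. Now the cover.

Run:
```python
from h import *
ux=np.array([np.cos(.0755),np.sin(.0755)])
h=np.array([.6459,-.1401])+[-.001,.002]
xy=np.load("xy.npy")
manip.servo_line([*xy,.25],rate=.25)
p=h+.042*ux
manip.servo_line([*p,.25],rate=.25);manip.servo_line([*p,.192],rate=.12);manip.hold(.2)
b=np.array(manip.get_contact_force());print(b,manip.get_time());log=[]
def go(s,r):
    manip.servo_line([*(p-s*ux),.192],rate=r);f=np.array(manip.get_contact_force())-b
    log.append((round(s,3),round(float((manip.get_position()[:2]-p)@-ux),4),*np.round(f,1)));return f[:2]@ux
s=0
while s<.24:
    s+=.02 if s<.155 else .003
    if go(s,.07 if s<.155 else .03)>9:break
for l in log:print(*l)
print(manip.get_time());snap("shut")
```

```text
[ 0.36413701 -0.08462385 -0.67337233] 34.6833
0.02 0.0201 -0.2 1.4 0.3
0.04 0.0404 -0.2 0.2 1.6
0.06 0.0606 0.2 -0.3 0.1
0.08 0.0808 -0.6 -0.1 0.1
0.1 0.1008 0.0 0.4 0.4
0.12 0.1208 -0.7 0.4 1.2
0.14 0.1408 -0.1 -0.5 0.7
0.16 0.1604 0.0 -0.5 0.2
0.163 0.1632 -0.1 1.0 0.4
0.166 0.1662 -0.1 -0.4 1.9
0.169 0.1693 0.8 0.1 0.7
0.172 0.1723 -0.1 0.0 0.3
0.175 0.1754 1.1 0.2 0.6
0.178 0.1784 0.6 -1.0 0.9
0.181 0.1814 0.1 -0.4 -0.1
0.184 0.1844 0.4 0.2 1.1
0.187 0.1873 -0.4 -0.1 0.4
0.19 0.1904 0.1 -0.2 1.8
0.193 0.1933 -0.2 -0.9 0.9
0.196 0.1963 -0.5 -0.7 1.4
0.199 0.1994 -0.2 -0.6 0.9
0.202 0.2024 -0.5 -0.4 1.2
0.205 0.2053 0.1 0.4 1.7
0.208 0.2083 0.9 -1.4 1.1
0.211 0.2113 -0.3 -0.7 1.5
0.214 0.2144 -0.1 -1.0 0.8
0.217 0.2174 0.6 0.8 1.4
0.22 0.2176 10.9 2.4 -6.3
43.5333
```

Run:
```python
from h import *
ux=np.array([np.cos(.0755),np.sin(.0755)])
p=np.array(manip.get_position());manip.servo_line([*(p[:2]+.012*ux),.192],rate=.06)
manip.servo_line([*(p[:2]+.012*ux),.36],rate=.2);snap("shut2")
c=manip.camera("scene")["image"][:,:,::-1];t=manip.camera("top")["image"][:,:,::-1]
w=cv2.imread("pics/shut2.png")
o=np.zeros((600,800,3),np.uint8);o[:300,:400]=cv2.resize(w,(400,300));o[:300,400:]=cv2.resize(t[95:260,220:440],(400,300))
o[300:,:400]=cv2.resize(c[160:370,100:380],(400,300));o[300:,400:]=cv2.resize(t[150:315,120:340],(400,300));cv2.imwrite("pics/fin.png",o);print(manip.get_time(),manip.get_contact_force())
```

```text
45.1167 [ 0.22251033 -0.06651412  0.1941807 ]
```

View pics/fin.png

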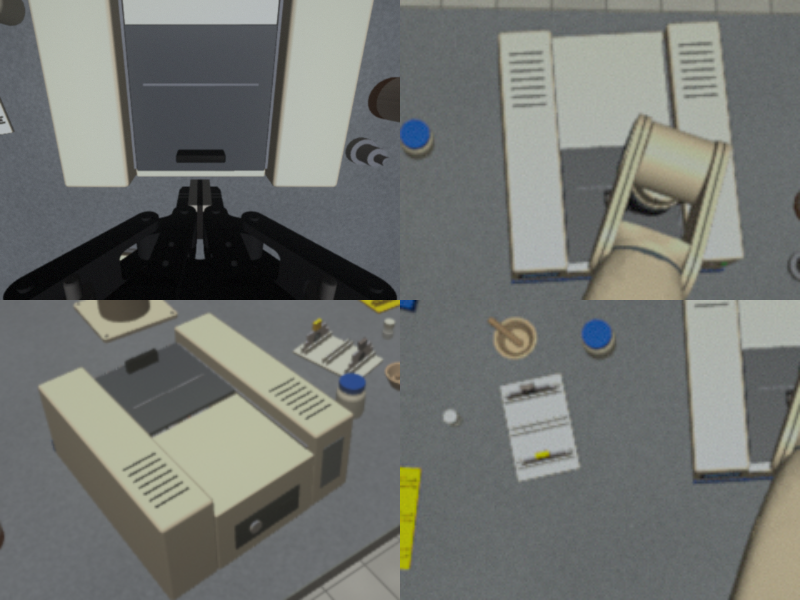

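The cover is against its stop, with its front edge on the front wall. The bystanders and the other two plates look unmoved, and the tool is clear.

```bash
python3 -c "
from rig import manip
print(manip.sign_off())"
```

```text
the job is handed in; nothing more can be done
None
```

The blue-grip plate is home on the sill with its ears in the clips and the cover is pushed fully shut to its stop, handed in at about 45 s; pressing force peaked near 13 N, and I judged the clips closed from force, height and camera views because their values can't be read.

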